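# Bench-test the finned power module

## Task

Take the finned power module out of the rack and stand it upright on the bare copper grounding plate, letting go of it there to discharge it. Then take it again (the test station's two cheeks leave room for fingers only at its other pair of sides), set it between the cheeks and, still holding it, press it down until the sprung contact plate is fully depressed. Let go, leaving it standing there on the raised contact plate, then push the station's sprung paddle fully down and let it come back up; leave the other two modules, the flux bottle, solder spool, screwdriver and multimeter where they are.

Things in the scene. Friction and masses are not known exactly. Their poses are not given: they have to be found in the camera images.
- module: the power module to test: upright aluminium block 62 (its x) x 46 (its y) x 85 mm tall (z), seven upright cooling fins on its top 23 mm running along its x; taller than the two other modules in the rack. Solid to grip on all four sides, 0.2 to 0.45 kg. Origin: centre of its underside. Upright when z is up; turning it half round about z makes no difference
- rack: fixed rack 90 (x) x 186 (y) mm, three bays in a row at y -60, 0, +60 mm, floor 8 mm above the bench. Dividers 6 mm thick and 78 mm high stand 4 mm from the modules' y sides, so modules are taken by their x sides (62 mm apart), where only a 20 mm high lip stands. Any bay may hold the finned module; its axes agree with the rack's. Origin: centre of underside
- ground_plate: fixed bare copper plate 150 (x) x 130 (y) x 4 mm on the bench, with a brass stud 12 mm across and 10 mm high in the corner at x +65, y +55 mm. Origin: centre of underside
- station: fixed tester, dark steel base 150 (x) x 260 (y) x 14 mm, origin under its centre. At y -55 mm two cheeks 50 mm wide (y), inner faces at x +-36 mm, rise straight to 103 mm, then flare 4 mm each to 118 mm above the bench; between them the sprung contact plate, 68 x 66 mm. The module goes in with its x along this x (either way round), held by its y sides (46 mm apart). Paddle at y +65 mm
- seat (a point): centre of the top of the contact plate when it is up, 38 mm above the bench, axes as the station's: where the module's origin belongs. Two ridges on the plate, 8 mm high, stand at y +-28 mm (inner faces)
- plate (a joint): how far the contact plate is pressed down: 0 up, 0.012 m fully down. Needs about 7 N to start and 15 N to go fully down
- paddle (a joint): angle of the paddle: 0 up (level), 0.30 rad fully down, springs back; a steel paddle 95 mm long and 50 mm wide, hinged at its end farthest along the station's +x, pressed from above at its free end (4 N to start, 10 N fully down)
- paddle_pad (a point): centre of the top of the rubber pad (35 x 50 mm) at the paddle's free end, 56 mm above the bench when up, 75 mm from the hinge; it goes down 22 mm in the full stroke and moves with the paddle
- low_module: bystander in another bay of the rack: plain flat-topped aluminium block 62 x 46 x 55 mm
- post_module: bystander in another bay of the rack: aluminium block 62 x 46 x 48 mm with two steel terminal posts 12 mm high on top
- flux_bottle: bystander: black bottle 44 mm across, 130 mm tall, standing beyond the grounding plate
- solder_spool: bystander: metal solder spool 56 mm across, 50 mm tall, standing on its flange on the robot's side of the grounding plate
- screwdriver: bystander: screwdriver 180 mm long, lying on the robot's side of the station
- multimeter: bystander: blue hand multimeter 190 x 90 x 38 mm lying near the far edge
Mind the look-alikes: they are no part of the job. What is shaped like the module but purple is not meant. Several things have the shape of the ground_plate; the one meant has the colours described above.

How it is judged:
On the way, in this order (a step that is already met when the one before it is completed fails the run):
1. the finned module stands upright on the grounding plate, let go (angle between module's own z axis and vertical below 0.1 rad and contact force between the fingers and module below 0.1 N and contact force between module and ground_plate above 0.5 N), for 0.2 s.
2. the module, held in the fingers between the cheeks, presses the contact plate fully down (at least 10.5 of 12 mm) (x of module in the frame of station between -0.009 and 0.009 m and y of module in the frame of station between -0.065 and -0.045 m and angle between module's own z axis and vertical below 0.1 rad and value of joint plate above 0.0105 m and contact force between the fingers and module above 1 N), for 0.2 s.
3. with the module let go and left upright on the contact plate, the paddle is fully down (at least 0.27 of 0.30 rad) (x of module in the frame of station between -0.009 and 0.009 m and y of module in the frame of station between -0.065 and -0.045 m and angle between module's own z axis and vertical below 0.1 rad and contact force between the fingers and module below 0.1 N and value of joint paddle above 0.27 rad), for 0.1 s.
At the end, for the whole second after the job is handed in: The finned module stands upright (0.10 rad), released and still, between the cheeks on the contact plate: origin within 9 mm (station x), 10 mm (y) and 6 mm (height) of the seat. Contact plate back up (under 3 mm) and paddle back up (under 0.05 rad) (x of module in the frame of station between -0.009 and 0.009 m and y of module in the frame of station between -0.065 and -0.045 m and angle between module's own z axis and vertical below 0.1 rad and contact force between the fingers and module below 0.1 N and z of module in the frame of seat between -0.006 and 0.006 m and value of joint plate below 0.003 m and value of joint paddle below 0.05 rad and linear speed of module below 0.02 m/s); the robot touches nothing.
It fails at once if another module, the bottle, spool, screwdriver or multimeter is shoved more than 30 mm or knocked over (distance of any of low_module, post_module, flux_bottle, solder_spool, screwdriver, multimeter from where it was at the start of the episode above 0.03 m or angle between any of low_module, post_module, flux_bottle, solder_spool, multimeter's own z axis and vertical above 0.5 rad).
It also fails if it takes over 72 s, if anything falls off the work surface, if the arm or the gripper's body presses on something with over 40 N, if the wrist force passes 120 N, or if a joint passes its speed limit or range.

## Robot

A 6-joint arm with a two-finger parallel gripper is mounted at the origin on the work surface. World frame = base frame: x ahead of the robot, y to its left, z up, the work surface at z = 0. Lengths are in m, angles in rad, forces in N, time in s.
With the tool pointing down it reaches from about 0.3 to 0.875 m from the base axis. Payload 4.2 kg.
Tool frame: the origin (TCP) lies midway between the tips of the shut fingers; the grasp point (between the pads) lies 19 mm behind it (hold_point_z is the distance from the TCP to the grasp point, in m); z points along the fingers, y is the line along which they close (so a half turn about z gives the same grasp; the last joint's range is limited). The gripper opens to 85 mm and grips with 20 to 120 N. Pads are 22 mm wide; open, the fingers measure 114 mm over their backs; the gripper's body (76 mm by 85 mm) begins 54 mm behind the grasp point. The pads swing forward as they close: fully open they stand 13 mm farther back than shut.
Start: joints at [1.081, 0.32, 1.565, -0, 1.257, -0.02], TCP at [0.26, 0.513, 0.204] pointing down, gripper open.
Joint ranges: [-3.11, 3.11], [-0.84, 2.01], [0.21, 2.61], [-1.34, 4.49], [0.05, 2.63], [-2.56, 2.56]. Speed limits (rad/s): [2.57, 2.57, 3.14, 3.14, 3.14, 3.14].

## Interface

Orientations are given as a unit quaternion [x, y, z, w].
In Python, from workcell import * gives the robot as it stands.
- The arm moves only by the shell command python3 -m crank 'ROWS' [FORCE]. ROWS is JSON, a list of rows, each an object of numbers: "x", "y", "z": the shift along the world's x, y, z normalised to -1 to 1, where 1 is 0.025 m; "rx", "ry", "rz": the turn, a rotation vector about the world's x, y, z normalised to -1 to 1, where 1 is 0.1 rad; "claw": the opening, from -1 (shut) to 1 (fully open). A call has 1 to 8 rows; each row shifts and turns the commanded pose from where the row before left it; what a row does not reach is not made up. A row lasts 1/10 s, in which the tool goes at most 50 mm and 8.59 degrees, less where a joint would pass 70% of its speed; a pose out of reach is approached as far as the arm can. A call with a number of a shift or a turn outside -1 to 1 is refused whole. A call with a gripper value outside its range is refused whole. The fingers move at their own pace and stop on an object; FORCE is the grip in N (left out, the last holds). Time passes only in rows, so rows that do not move let the fingers close. It gives the time, the measured TCP pose, the force, the opening and the grip force at its end, in the units of the state.
- state(): the state, without advancing time (a new reading comes with each control period).
- snapshot(name): name is "scene" or "side" or "wrist"; returns a dict with "pixels" (480x640x3 uint8, red, green, blue), "depth" (480x640 float32, m along the optical axis (not along the pixel's ray), 0 where there is no reading), "fx", "fy", "cx", "cy" (pixels), "k1" (the pictures are not rectified: a ray, as slopes to the right and down, at radius r is drawn at 1 + k1 r^2 times it, then the intrinsics apply), "R" (3x3) and "t" (3): a world point X has camera coordinates R X + t; the wrist camera has in their place "tool_from_camera" (4x4, takes a point from camera to tool coordinates, whose origin is the TCP and whose axes are the flange's). Camera axes: x right, y down, z forward; pixel columns grow to the right and rows downward; lengths in m; the calibration is good to about 2 mm. A picture is of the moment at which its call begins: read the wrist's pose just before it.
- close_job(): hands the job in; it is judged then, once.
The state is a dict: "time": time; "qpos": joint angles; "qd": joint speeds; "joint_torque": joint torques, N m; "ee_pos": TCP position; "orientation": TCP orientation; "force": force on the tool from outside, world axes, zero at the start; "torque": the same for the moment, N m; "finger_gap": finger opening in m; "gripper_force": force on a finger pad.
Only numpy, scipy, OpenCV 4.12 (cv2) and the standard library are available. Lean on these libraries where they do the work, as an engineer would, in place of code of your own. Each camera call takes 0.05 s, during which the arm holds its last target. There are 200 camera calls.

## Working session

There is one attempt and no reset: what is moved stays moved. The work goes in short steps, Python scripts to look and compute and a shell command to move; the robot and the scene stay as the last step left them, time stands still between calls to the robot, and variables do not carry over. Pictures are saved under pics/ and viewed, at most 10 in all, crops included, and the job is handed in when it is done.

```bash
mkdir -p pics && cat > h.py <<'E'
from workcell import *
import numpy as np, cv2
def snap(n,f):
    s=state(); d=snapshot(n); cv2.imwrite('pics/%s.png'%f,d['pixels'][:,:,::-1])
    d['ee']=np.array(s['ee_pos']); d['q']=np.array(s['orientation']); np.save('pics/%s.npy'%f,d,allow_pickle=True); return d
def load(f): return np.load('pics/%s.npy'%f,allow_pickle=True).item()
def ray(d,u,v):
    K=np.array([[d['fx'],0,d['cx']],[0,d['fy'],d['cy']],[0,0,1]]);
    p=cv2.undistortPoints(np.array([[[u,v]]],float),K,np.array([d['k1'],0,0,0.]))[0,0]
    return np.array([p[0],p[1],1])
def w(d,u,v,z=None):
    r=ray(d,u,v)
    if 'R' in d: R=np.array(d['R']).T; o=-R@np.array(d['t'])
    else:
        from scipy.spatial.transform import Rotation as Ro
        T=np.array(d['tool_from_camera']); Q=Ro.from_quat(d['q']).as_matrix(); R=Q@T[:3,:3]; o=d['ee']+Q@T[:3,3]
    g=R@r
    if z is None: return o+g*float(d['depth'][int(v),int(u)])
    return o+g*(z-o[2])/g[2]
E
python3 -c "
from h import *
for n in ['scene','side']:
    d=snap(n,n+'0'); print(n,d['k1'],-np.array(d['R']).T@np.array(d['t']))
print(state())"
```

```text
scene -0.1452937255075319 [ 1.09420681 -0.46506531  0.90371574]
side -0.09793642661272829 [ 0.05082869 -0.61311607  0.94036262]
{'time': 0.1, 'qpos': array([ 1.08099133e+00,  3.20192543e-01,  1.56553595e+00,  1.80937800e-05,
        1.25739547e+00, -1.99755845e-02]), 'qd': array([ 5.72530562e-04, -7.18894244e-04, -2.33802898e-03, -6.72118579e-04,
        1.90564536e-03,  3.80406523e-05]), 'joint_torque': array([ 9.88909051e-04, -4.16407228e+01, -2.34706861e+01,  2.50420762e-04,
        4.85708937e-03, -1.36501166e-05]), 'ee_pos': array([0.26008679, 0.51229883, 0.2028949 ]), 'orientation': array([ 2.32762688e-01,  9.72533262e-01, -7.38748835e-04, -2.01377987e-04]), 'force': array([ 0.32447153,  0.29869959, -0.48334362]), 'torque': array([-0.06519403,  0.00914822,  0.02647742]), 'gripper_force': 0.0, 'finger_gap': 0.08527851572257673}
```

View pics/scene0.png

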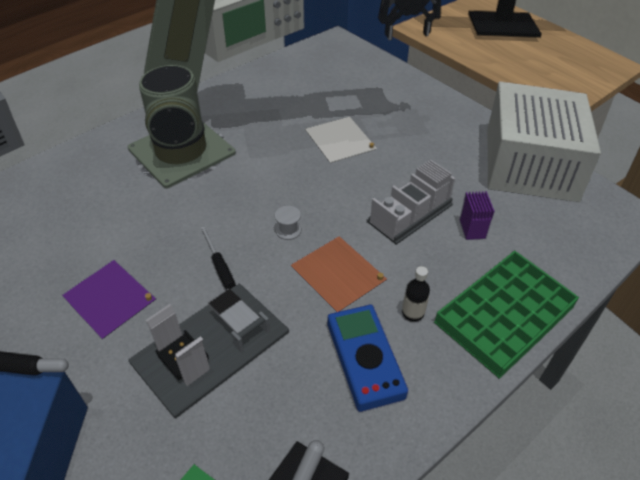

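View pics/side0.png

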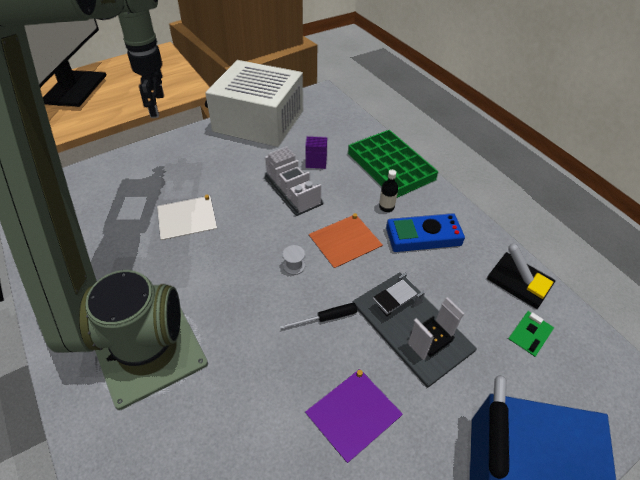

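Scene view: the copper plate is at (338,273). The plates of the same shape are white (341,138) and purple (110,298), so neither is the one meant. In the rack, the far bay at about (436,178) looks finned and tall. The purple finned block at (477,215) is a look-alike. The station is at (210,350), with its cheeks near (178,347) and its paddle near (238,315). I'll confirm in an enlarged crop.

```bash
python3 - <<'E'
from h import *
a=load('scene0')['pixels'][:,:,::-1]; b=load('side0')['pixels'][:,:,::-1]
c=lambda im,x,y,wd,k:cv2.resize(im[y:y+wd*3//4,x:x+wd],(400,300),interpolation=cv2.INTER_CUBIC)
cv2.imwrite('pics/c1.png',np.vstack([np.hstack([c(a,355,155,120,0),c(a,120,280,180,0)]),np.hstack([c(b,250,140,100,0),c(b,345,265,160,0)])]))
E
```

```text
(no output)
```

View pics/c1.png

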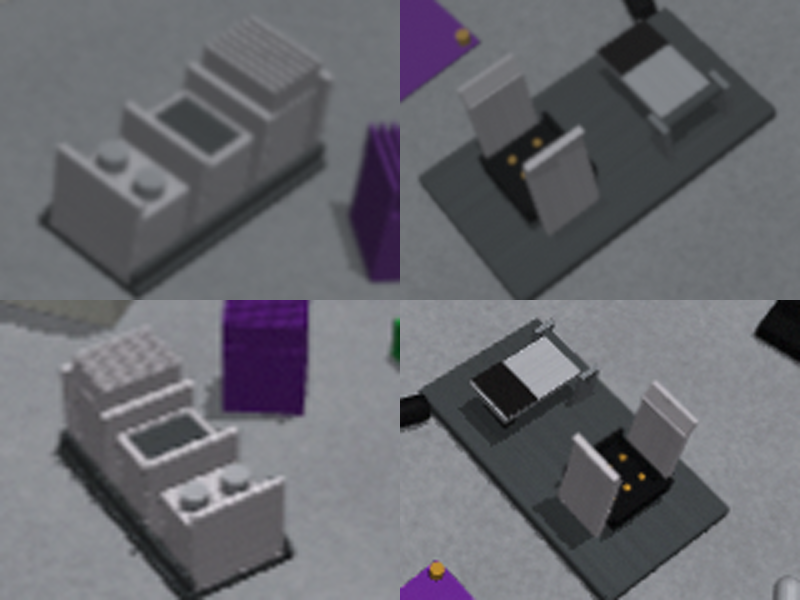

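The crop confirms it: the only finned silver module is in the far bay (scene crop about (263,55)). The other two bays hold the flat-topped module and the one with two posts. The station's base corners, cheeks and paddle are all clear, with the pad being the black end on the robot's side.

```bash
python3 - <<'E'
from h import *
np.set_printoptions(precision=4,suppress=True)
A=load('scene0');B=load('side0')
def P(d,x0,y0,k,pts,z,ox=0,oy=0):
    q=np.array([w(d,x0+(x-ox)*k,y0+(y-oy)*k,z) for x,y in pts])[:,:2]
    print(q.tolist().__repr__() if 0 else q.round(4).tolist(),'mean',q.mean(0)); print('   len/ang',[(round(float(np.hypot(*(q[(i+1)%len(q)]-q[i]))),4),round(float(np.degrees(np.arctan2(*(q[(i+1)%len(q)]-q[i])[::-1]))),1)) for i in range(len(q))])
print('mod');P(A,355,155,.3,[(204,52),(253,18),(321,68),(272,94)],.093)
P(B,250,140,.25,[(74,362),(148,328),(182,360),(100,393)],.093,0,300)
print('rack');P(A,355,155,.3,[(40,218),(133,295),(325,160)],.005)
P(B,250,140,.25,[(60,445),(195,600),(290,555)],.005,0,300)
print('station');P(A,120,280,.45,[(420,180),(525,298),(775,112),(665,8)],.013,400,0)
P(B,345,265,.4,[(420,390),(610,598),(728,510),(540,318)],.013,400,300)
print('cheek tops');P(A,120,280,.45,[(460,92),(514,56),(582,128),(526,164)],.118,400,0)
P(B,345,265,.4,[(574,436),(618,470),(694,416),(655,383)],.118,400,300)
print('pad+paddle');P(A,120,280,.45,[(598,52),(638,22),(664,50),(625,84)],.056,400,0)
P(B,345,265,.4,[(472,378),(496,422),(538,395),(505,362)],.056,400,300)
print('copper');P(A,0,0,1,[(292,266),(341,309),(385,278),(340,238)],.004)
P(B,0,0,1,[(309,239),(335,265),(382,242),(353,216)],.004)
print('stud',w(A,380,276,.014),w(B,354,217,.014))
print('spool',w(A,287,225,.01),'bottle',w(A,415,310,.02))
for (x,y) in [(263,55)]: print(w(A,355+x*.3,155+y*.3))
for (x,y) in [(622,50),(660,85)]: print('padl',w(A,120+(x-400)*.45,280+y*.45))
E
```

```text
mod
[[0.5058, 0.3075], [0.5029, 0.3582], [0.5651, 0.3548], [0.5616, 0.3112]] mean [0.5338 0.3329]
   len/ang [(0.0508, 93.3), (0.0623, -3.1), (0.0438, -94.5), (0.0559, -176.3)]
[[0.493, 0.3495], [0.5562, 0.3563], [0.559, 0.3124], [0.4927, 0.3103]] mean [0.5252 0.3321]
   len/ang [(0.0636, 6.2), (0.044, -86.3), (0.0664, -178.2), (0.0392, 89.5)]
rack
[[0.4879, 0.1856], [0.5754, 0.184], [0.5722, 0.373]] mean [0.5452 0.2475]
   len/ang [(0.0875, -1.1), (0.1891, 91.0), (0.2055, -114.2)]
[[0.485, 0.3688], [0.4905, 0.1792], [0.5694, 0.1829]] mean [0.515  0.2436]
   len/ang [(0.1896, -88.3), (0.079, 2.6), (0.2042, 114.4)]
station
[[0.478, -0.3885], [0.6205, -0.3746], [0.6078, -0.125], [0.4592, -0.1326]] mean [ 0.5414 -0.2552]
   len/ang [(0.1432, 5.6), (0.25, 92.9), (0.1488, -177.1), (0.2567, -85.8)]
[[0.455, -0.1342], [0.4729, -0.389], [0.6152, -0.3818], [0.6039, -0.1261]] mean [ 0.5368 -0.2578]
   len/ang [(0.2554, -86.0), (0.1425, 2.9), (0.256, 92.5), (0.1492, -176.9)]
cheek tops
[[0.5016, -0.3372], [0.4986, -0.2881], [0.5869, -0.2824], [0.5872, -0.3304]] mean [ 0.5436 -0.3095]
   len/ang
[... 454 characters left out ...]
4742, -0.219], [0.5232, -0.216], [0.5196, -0.1717]] mean [ 0.5001 -0.1942]
   len/ang [(0.0497, -100.9), (0.0491, 3.5), (0.0444, 94.6), (0.0361, 177.6)]
copper
[[0.4841, -0.0201], [0.6284, -0.0146], [0.6281, 0.1032], [0.4886, 0.1062]] mean [0.5573 0.0437]
   len/ang [(0.1444, 2.2), (0.1178, 90.2), (0.1395, 178.8), (0.1264, -92.0)]
[[0.4701, 0.0907], [0.4813, -0.017], [0.6282, -0.0169], [0.6164, 0.1003]] mean [0.549  0.0393]
   len/ang [(0.1083, -84.1), (0.1469, 0.1), (0.1177, 95.7), (0.1466, -176.3)]
stud [0.6232 0.0928 0.014 ] [0.6106 0.0881 0.014 ]
spool [0.3907 0.04   0.01  ] bottle [0.7281 0.0824 0.02  ]
[0.5307 0.3376 0.0905]
padl [ 0.5019 -0.2005  0.0538]
padl [ 0.55   -0.1958  0.0527]
```

Checks agree between the two views. Module is at about (0.530, 0.335), with yaw near 0.5°. Station centre is about (0.538, -0.257), yaw about 3.2°, so the seat is near (0.541, -0.312). Copper plate is at about (0.553, 0.042). I'll move above the module and look with the wrist camera.

```bash
python3 - <<'E'
from h import *
A=load('scene0')
for n,u,v in [('purpletop',477,198),('boxtop',540,110),('boxcorner',500,112),('boxfront',590,152)]: print(n,w(A,u,v).round(3))
E
python3 -m crank '[{"x":0.98,"y":-0.645,"rz":-1,"claw":1},{"x":0.98,"y":-0.645,"rz":-1,"claw":1},{"x":0.98,"y":-0.645,"rz":-1,"claw":1},{"x":0.98,"y":-0.645,"rz":-1,"claw":1},{"x":0.98,"y":-0.645,"rz":-1,"claw":1},{"x":0.98,"y":-0.645,"rz":-1,"claw":1},{"x":0.98,"y":-0.645,"rz":-1,"claw":1},{"x":0.98,"y":-0.645,"rz":-1,"claw":1}]' 40
python3 -m crank '[{"x":0.98,"y":-0.645,"rz":-1,"claw":1},{"x":0.98,"y":-0.645,"rz":-1,"claw":1},{"x":0.98,"y":-0.645,"rz":-0.93,"claw":1},{"claw":1},{"claw":1}]'
python3 -c "
from h import *
d=snap('wrist','w1')"
```

```text
purpletop [0.638 0.357 0.079]
boxtop [0.582 0.642 0.148]
boxcorner [0.524 0.564 0.144]
boxfront [0.743 0.6   0.147]schema error: expected keys x, y, z, rx, ry, rz, claw
schema error: expected keys x, y, z, rx, ry, rz, claw
```

View pics/w1.png

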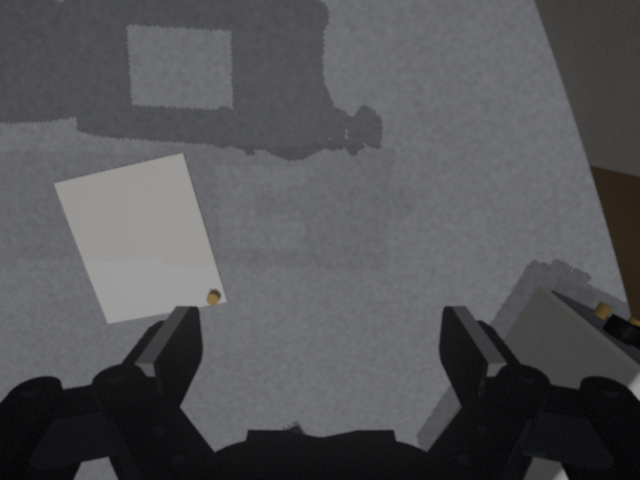

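That call was refused because every key is required, so the view is still from the start pose (white plate at (140,240), box at right). I'll send it again with all keys.

```bash
python3 -m crank '[{"x":0.98,"y":-0.645,"z":0,"rx":0,"ry":0,"rz":-1,"claw":1},{"x":0.98,"y":-0.645,"z":0,"rx":0,"ry":0,"rz":-1,"claw":1},{"x":0.98,"y":-0.645,"z":0,"rx":0,"ry":0,"rz":-1,"claw":1},{"x":0.98,"y":-0.645,"z":0,"rx":0,"ry":0,"rz":-1,"claw":1},{"x":0.98,"y":-0.645,"z":0,"rx":0,"ry":0,"rz":-1,"claw":1},{"x":0.98,"y":-0.645,"z":0,"rx":0,"ry":0,"rz":-1,"claw":1},{"x":0.98,"y":-0.645,"z":0,"rx":0,"ry":0,"rz":-1,"claw":1},{"x":0.98,"y":-0.645,"z":0,"rx":0,"ry":0,"rz":-1,"claw":1}]' 40
python3 -m crank '[{"x":0.98,"y":-0.645,"z":0,"rx":0,"ry":0,"rz":-1,"claw":1},{"x":0.98,"y":-0.645,"z":0,"rx":0,"ry":0,"rz":-1,"claw":1},{"x":0.98,"y":-0.645,"z":0,"rx":0,"ry":0,"rz":-0.93,"claw":1},{"x":0,"y":0,"z":0,"rx":0,"ry":0,"rz":0,"claw":1},{"x":0,"y":0,"z":0,"rx":0,"ry":0,"rz":0,"claw":1}]'
python3 -c "
from h import *
d=snap('wrist','w2')"
```

```text
time: 0.95
ee_pos: [0.4571, 0.3828, 0.2033]
orientation: [0.595, 0.804, -0.0, -0.0]
force: [0.2, 0.6, -0.2]
finger_gap: 0.0853
gripper_force: 0.0
time: 1.45
ee_pos: [0.5297, 0.335, 0.203]
orientation: [0.704, 0.71, -0.001, -0.0]
force: [-0.3, 0.0, -0.1]
finger_gap: 0.0852
gripper_force: 0.0
```

View pics/w2.png

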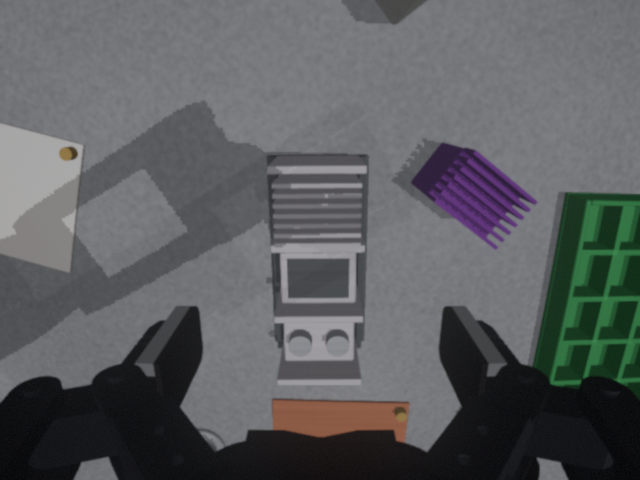

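The wrist view shows the finned module at columns 271–362, rows 178–242 (z 0.093). The copper plate's top edge is at row 402, and the purple look-alike is at right, (475,190).

```bash
python3 - <<'E'
from h import *
d=load('w2'); d['tool_from_camera']=np.array(d['tool_from_camera'])
for n,u,v,z in [('ml',271,215,.093),('mr',362,215,.093),('far',316,180,.093),('near',316,242,.093),('div far in',316,173,.078),('div near',318,248,.078),('purple near',413,183,.0),('purple top',432,205,.085),('cu L',273,401,.004),('cu R',409,403,.004),('stud',400,411,.014)]: print(n,w(d,u,v,z).round(4))
for u,v in [(316,190),(316,210)]: print(w(d,u,v).round(4))
E
```

```text
ml [0.4953 0.3373 0.093 ]
mr [0.5591 0.3377 0.093 ]
far [0.5268 0.3622 0.093 ]
near [0.5269 0.3176 0.093 ]
div far in [0.5266 0.3648 0.078 ]
div near [0.5283 0.308  0.078 ]
purple near [0.6146 0.3449 0.    ]
purple top [0.6101 0.3436 0.085 ]
cu L [0.48   0.1069 0.004 ]
cu R [0.628  0.1048 0.004 ]
stud [0.6166 0.1026 0.014 ]
[0.5266 0.3524 0.0783]
[0.5267 0.3381 0.0804]
```

```bash
python3 -m crank '[{"x":-0.12,"y":0.12,"z":-0.8,"rx":0,"ry":0,"rz":0,"claw":1},{"x":0,"y":0,"z":-1,"rx":0,"ry":0,"rz":0,"claw":1},{"x":0,"y":0,"z":-1,"rx":0,"ry":0,"rz":0,"claw":1},{"x":0,"y":0,"z":-1,"rx":0,"ry":0,"rz":0,"claw":1},{"x":0,"y":0,"z":-1,"rx":0,"ry":0,"rz":0,"claw":1},{"x":0,"y":0,"z":-1,"rx":0,"ry":0,"rz":0,"claw":1},{"x":0,"y":0,"z":-0.96,"rx":0,"ry":0,"rz":0,"claw":1},{"x":0,"y":0,"z":0,"rx":0,"ry":0,"rz":0,"claw":1}]' 40
python3 -m crank '[{"x":0,"y":0,"z":0,"rx":0,"ry":0,"rz":0,"claw":-1},{"x":0,"y":0,"z":0,"rx":0,"ry":0,"rz":0,"claw":-1},{"x":0,"y":0,"z":0,"rx":0,"ry":0,"rz":0,"claw":-1},{"x":0,"y":0,"z":0,"rx":0,"ry":0,"rz":0,"claw":-1},{"x":0,"y":0,"z":0,"rx":0,"ry":0,"rz":0,"claw":-1}]' 50
```

```text
time: 2.3
ee_pos: [0.5233, 0.3378, 0.0314]
orientation: [0.704, 0.711, -0.004, -0.001]
force: [0.1, -0.1, -0.7]
finger_gap: 0.0852
gripper_force: 0.0
time: 2.8
ee_pos: [0.5274, 0.3393, 0.0365]
orientation: [0.704, 0.71, 0.002, 0.0]
force: [-2.2, 1.4, 6.2]
finger_gap: 0.0614
gripper_force: 57.2
```

```bash
python3 -m crank '[{"x":0,"y":0,"z":0.5,"rx":0,"ry":0,"rz":0,"claw":-1},{"x":0,"y":0,"z":0.5,"rx":0,"ry":0,"rz":0,"claw":-1},{"x":0,"y":0,"z":1,"rx":0,"ry":0,"rz":0,"claw":-1},{"x":0,"y":0,"z":1,"rx":0,"ry":0,"rz":0,"claw":-1},{"x":0,"y":0,"z":1,"rx":0,"ry":0,"rz":0,"claw":-1},{"x":0,"y":0,"z":0.4,"rx":0,"ry":0,"rz":0,"claw":-1},{"x":0,"y":0,"z":0,"rx":0,"ry":0,"rz":0,"claw":-1},{"x":0,"y":0,"z":0,"rx":0,"ry":0,"rz":0,"claw":-1}]'
python3 -c "
from h import *
d=snap('side','s1');print(state()['ee_pos'])"
```

```text
time: 3.6
ee_pos: [0.5262, 0.3378, 0.1437]
orientation: [0.704, 0.71, -0.001, -0.0]
force: [-0.1, 0.7, -5.8]
finger_gap: 0.0609
gripper_force: 56.2
[0.5258871  0.33768427 0.14305021]
```

View pics/s1.png

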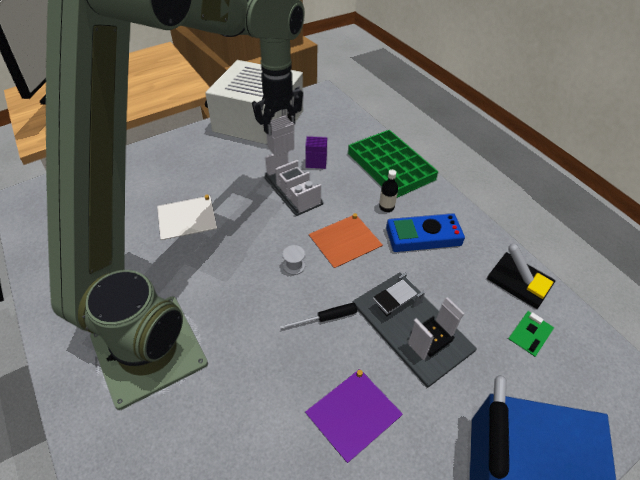

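The module is held at (280,130), clear of the rack. Its base is about 27 mm below the TCP. Next I'll carry it to the copper plate.

```bash
python3 -m crank '[{"x":0.09,"y":-0.6,"z":0,"rx":0,"ry":0,"rz":0,"claw":-1},{"x":0.09,"y":-1,"z":0,"rx":0,"ry":0,"rz":0,"claw":-1},{"x":0.09,"y":-1,"z":0,"rx":0,"ry":0,"rz":0,"claw":-1},{"x":0.09,"y":-1,"z":0,"rx":0,"ry":0,"rz":0,"claw":-1},{"x":0.09,"y":-1,"z":0,"rx":0,"ry":0,"rz":0,"claw":-1},{"x":0.09,"y":-1,"z":0,"rx":0,"ry":0,"rz":0,"claw":-1},{"x":0.09,"y":-1,"z":0,"rx":0,"ry":0,"rz":0,"claw":-1},{"x":0.09,"y":-1,"z":0,"rx":0,"ry":0,"rz":0,"claw":-1}]'
python3 -m crank '[{"x":0.09,"y":-1,"z":0,"rx":0,"ry":0,"rz":0,"claw":-1},{"x":0.09,"y":-1,"z":0,"rx":0,"ry":0,"rz":0,"claw":-1},{"x":0.09,"y":-1,"z":0,"rx":0,"ry":0,"rz":0,"claw":-1},{"x":0.09,"y":-1,"z":-0.5,"rx":0,"ry":0,"rz":0,"claw":-1},{"x":0,"y":-0.3,"z":-0.8,"rx":0,"ry":0,"rz":0,"claw":-1},{"x":0,"y":0,"z":-0.8,"rx":0,"ry":0,"rz":0,"claw":-1},{"x":0,"y":0,"z":-0.8,"rx":0,"ry":0,"rz":0,"claw":-1},{"x":0,"y":0,"z":-0.6,"rx":0,"ry":0,"rz":0,"claw":-1}]'
python3 -m crank '[{"x":0,"y":0,"z":0,"rx":0,"ry":0,"rz":0,"claw":-1},{"x":0,"y":0,"z":0,"rx":0,"ry":0,"rz":0,"claw":-1}]'
```

```text
time: 4.45
ee_pos: [0.544, 0.1461, 0.1435]
orientation: [0.704, 0.71, -0.001, -0.0]
force: [0.3, -0.5, -3.4]
finger_gap: 0.0609
gripper_force: 56.1
time: 5.25
ee_pos: [0.5521, 0.0396, 0.055]
orientation: [0.705, 0.71, -0.001, -0.001]
force: [0.4, -0.1, -3.5]
finger_gap: 0.0614
gripper_force: 56.1
time: 5.45
ee_pos: [0.5534, 0.0402, 0.0568]
orientation: [0.704, 0.71, -0.001, -0.0]
force: [1.0, 0.2, -3.4]
finger_gap: 0.0609
gripper_force: 55.9
```

```bash
python3 -m crank '[{"x":0,"y":0,"z":-0.5,"rx":0,"ry":0,"rz":0,"claw":-1},{"x":0,"y":0,"z":-0.3,"rx":0,"ry":0,"rz":0,"claw":-1},{"x":0,"y":0,"z":-0.08,"rx":0,"ry":0,"rz":0,"claw":-1},{"x":0,"y":0,"z":0,"rx":0,"ry":0,"rz":0,"claw":-1}]'
python3 -m crank '[{"x":0,"y":0,"z":-0.08,"rx":0,"ry":0,"rz":0,"claw":-1},{"x":0,"y":0,"z":-0.08,"rx":0,"ry":0,"rz":0,"claw":-1},{"x":0,"y":0,"z":0,"rx":0,"ry":0,"rz":0,"claw":-1},{"x":0,"y":0,"z":0,"rx":0,"ry":0,"rz":0,"claw":-1}]'
```

```text
time: 5.85
ee_pos: [0.5535, 0.0409, 0.0347]
orientation: [0.704, 0.71, -0.0, -0.0]
force: [0.4, -0.2, -3.8]
finger_gap: 0.0612
gripper_force: 56.1
time: 6.25
ee_pos: [0.5543, 0.0409, 0.0325]
orientation: [0.704, 0.71, 0.001, 0.001]
force: [-2.9, 0.1, 6.0]
finger_gap: 0.0611
gripper_force: 57.2
```

```bash
python3 -m crank '[{"x":0,"y":0,"z":0,"rx":0,"ry":0,"rz":0,"claw":1},{"x":0,"y":0,"z":0,"rx":0,"ry":0,"rz":0,"claw":1},{"x":0,"y":0,"z":0,"rx":0,"ry":0,"rz":0,"claw":1},{"x":0,"y":0,"z":0,"rx":0,"ry":0,"rz":0,"claw":1},{"x":0,"y":0,"z":0,"rx":0,"ry":0,"rz":0,"claw":1},{"x":0,"y":0,"z":0,"rx":0,"ry":0,"rz":0,"claw":1}]'
python3 -m crank '[{"x":0,"y":0,"z":0.5,"rx":0,"ry":0,"rz":0,"claw":1},{"x":0,"y":0,"z":1,"rx":0,"ry":0,"rz":0,"claw":1},{"x":0,"y":0,"z":1,"rx":0,"ry":0,"rz":0,"claw":1},{"x":0,"y":0,"z":1,"rx":0,"ry":0,"rz":0,"claw":1},{"x":0,"y":0,"z":1,"rx":0,"ry":0,"rz":0,"claw":1},{"x":0,"y":0,"z":0.8,"rx":0,"ry":0,"rz":0,"claw":1},{"x":0,"y":0,"z":0,"rx":0,"ry":0,"rz":-0.7,"claw":1},{"x":0,"y":0,"z":0,"rx":0,"ry":0,"rz":-1,"claw":1}]'
python3 -m crank '[{"x":0,"y":0,"z":0,"rx":0,"ry":0,"rz":-1,"claw":1},{"x":0,"y":0,"z":0,"rx":0,"ry":0,"rz":-1,"claw":1},{"x":0,"y":0,"z":0,"rx":0,"ry":0,"rz":-1,"claw":1},{"x":0,"y":0,"z":0,"rx":0,"ry":0,"rz":-1,"claw":1},{"x":0,"y":0,"z":0,"rx":0,"ry":0,"rz":-1,"claw":1},{"x":0,"y":0,"z":0,"rx":0,"ry":0,"rz":-1,"claw":1},{"x":0,"y":0,"z":0,"rx":0,"ry":0,"rz":-1,"claw":1},{"x":0,"y":0,"z":0,"rx":0,"ry":0,"rz":-1,"claw":1}]'
python3 -m crank '[{"x":0,"y":0,"z":0,"rx":0,"ry":0,"rz":-1,"claw":1},{"x":0,"y":0,"z":0,"rx":0,"ry":0,"rz":-1,"claw":1},{"x":0,"y":0,"z":0,"rx":0,"ry":0,"rz":-1,"claw":1},{"x":0,"y":0,"z":0,"rx":0,"ry":0,"rz":-1,"claw":1},{"x":0,"y":0,"z":0,"rx":0,"ry":0,"rz":-1,"claw":1},{"x":0,"y":0,"z":0,"rx":0,"ry":0,"rz":-1,"claw":1},{"x":0,"y":0,"z":0,"rx":0,"ry":0,"rz":0,"claw":1},{"x":0,"y":0,"z":0,"rx":0,"ry":0,"rz":0,"claw":1}]'
python3 -c "
from h import *
d=snap('wrist','w3');snap('side','s3');print(state()['qpos'])"
```

```text
time: 6.85
ee_pos: [0.5538, 0.0408, 0.031]
orientation: [0.704, 0.71, -0.0, -0.0]
force: [-0.4, -1.1, -0.1]
finger_gap: 0.0856
gripper_force: 0.0
time: 7.65
ee_pos: [0.5544, 0.0409, 0.1657]
orientation: [0.763, 0.646, 0.001, 0.001]
force: [-0.2, 0.1, 0.8]
finger_gap: 0.0853
gripper_force: 0.0
time: 8.45
ee_pos: [0.5539, 0.0408, 0.1647]
orientation: [0.955, 0.298, 0.001, 0.0]
force: [-0.4, -0.2, -0.4]
finger_gap: 0.0857
gripper_force: 0.0
time: 9.25
ee_pos: [0.5539, 0.0409, 0.1643]
orientation: [1.0, 0.005, 0.0, 0.0]
force: [-1.1, -0.2, -0.5]
finger_gap: 0.0853
gripper_force: 0.0
[ 5.29697598e-02  3.16861226e-01  1.67288164e+00 -1.03729615e-04
  1.15150273e+00  1.61355677e+00]
```

View pics/w3.png

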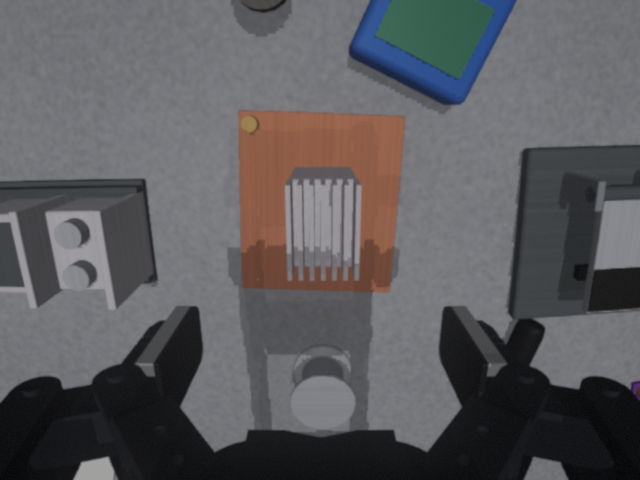

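The module stands on the copper at columns 286–361, rows 179–281. The fingers have clear room at both y sides.

```bash
python3 - <<'E'
from h import *
d=load('w3')
for n,u,v,z in [('yL',286,230,.089),('yR',361,230,.089),('far',324,179,.089),('near',324,281,.089),('f1',288,181,.089),('f2',290,280,.089),('g1',357,181,.089),('g2',358,280,.089),('st corner',524,150,.014),('st corner2',511,317,.014)]: print(n,w(d,u,v,z).round(4))
E
```

```text
yL [0.557  0.0613 0.089 ]
yR [0.5575 0.0147 0.089 ]
far [0.589  0.0381 0.089 ]
near [0.523  0.0373 0.089 ]
f1 [0.5876 0.0597 0.089 ]
f2 [0.5234 0.0592 0.089 ]
g1 [0.588  0.0183 0.089 ]
g2 [0.5239 0.0153 0.089 ]
st corner [ 0.6022 -0.1188  0.014 ]
st corner2 [ 0.4571 -0.1297  0.014 ]
```

```bash
python3 -m crank '[{"x":0.02,"y":-0.04,"z":-0.8,"rx":0,"ry":0,"rz":0,"claw":1},{"x":0,"y":0,"z":-1,"rx":0,"ry":0,"rz":0,"claw":1},{"x":0,"y":0,"z":-1,"rx":0,"ry":0,"rz":0,"claw":1},{"x":0,"y":0,"z":-1,"rx":0,"ry":0,"rz":0,"claw":1},{"x":0,"y":0,"z":-0.8,"rx":0,"ry":0,"rz":0,"claw":1},{"x":0,"y":0,"z":-0.4,"rx":0,"ry":0,"rz":0,"claw":1},{"x":0,"y":0,"z":0,"rx":0,"ry":0,"rz":0,"claw":1},{"x":0,"y":0,"z":0,"rx":0,"ry":0,"rz":0,"claw":1}]'
python3 -m crank '[{"x":0,"y":0,"z":0,"rx":0,"ry":0,"rz":0,"claw":-1},{"x":0,"y":0,"z":0,"rx":0,"ry":0,"rz":0,"claw":-1},{"x":0,"y":0,"z":0,"rx":0,"ry":0,"rz":0,"claw":-1},{"x":0,"y":0,"z":0,"rx":0,"ry":0,"rz":0,"claw":-1},{"x":0,"y":0,"z":0,"rx":0,"ry":0,"rz":0,"claw":-1},{"x":0,"y":0,"z":0,"rx":0,"ry":0,"rz":0,"claw":-1}]' 80
python3 -m crank '[{"x":0,"y":0,"z":0.5,"rx":0,"ry":0,"rz":0,"claw":-1},{"x":0,"y":0,"z":1,"rx":0,"ry":0,"rz":0,"claw":-1},{"x":0,"y":0,"z":1,"rx":0,"ry":0,"rz":0,"claw":-1},{"x":0,"y":0,"z":1,"rx":0,"ry":0,"rz":0,"claw":-1},{"x":0,"y":0,"z":1,"rx":0,"ry":0,"rz":0,"claw":-1},{"x":0,"y":0,"z":0.9,"rx":0,"ry":0,"rz":0,"claw":-1},{"x":0,"y":0,"z":0,"rx":0,"ry":0,"rz":0,"claw":-1},{"x":0,"y":0,"z":0,"rx":0,"ry":0,"rz":0,"claw":-1}]'
```

```text
time: 10.15
ee_pos: [0.555, 0.0399, 0.0393]
orientation: [1.0, 0.005, 0.001, 0.0]
force: [0.9, -0.1, 1.2]
finger_gap: 0.0854
gripper_force: 0.0
time: 10.75
ee_pos: [0.5552, 0.0397, 0.0398]
orientation: [1.0, 0.004, 0.001, 0.0]
force: [-0.2, -1.1, 5.8]
finger_gap: 0.0443
gripper_force: 83.0
time: 11.55
ee_pos: [0.5536, 0.0399, 0.1731]
orientation: [1.0, 0.004, -0.001, 0.0]
force: [0.8, 0.2, -5.2]
finger_gap: 0.0446
gripper_force: 82.7
```

```bash
python3 -m crank '[{"x":-0.22,"y":-0.6,"z":0.5,"rx":0,"ry":0,"rz":0.25,"claw":-1},{"x":-0.22,"y":-1,"z":0.2,"rx":0,"ry":0,"rz":0.25,"claw":-1},{"x":-0.22,"y":-1,"z":0,"rx":0,"ry":0,"rz":0,"claw":-1},{"x":-0.22,"y":-1,"z":0,"rx":0,"ry":0,"rz":0,"claw":-1},{"x":-0.22,"y":-1,"z":0,"rx":0,"ry":0,"rz":0,"claw":-1},{"x":-0.22,"y":-1,"z":0,"rx":0,"ry":0,"rz":0,"claw":-1},{"x":-0.22,"y":-1,"z":0,"rx":0,"ry":0,"rz":0,"claw":-1},{"x":-0.22,"y":-1,"z":0,"rx":0,"ry":0,"rz":0,"claw":-1}]'
python3 -m crank '[{"x":-0.22,"y":-1,"z":0,"rx":0,"ry":0,"rz":0,"claw":-1},{"x":-0.22,"y":-1,"z":0,"rx":0,"ry":0,"rz":0,"claw":-1},{"x":-0.22,"y":-1,"z":0,"rx":0,"ry":0,"rz":0,"claw":-1},{"x":-0.22,"y":-1,"z":0,"rx":0,"ry":0,"rz":0,"claw":-1},{"x":-0.22,"y":-1,"z":0,"rx":0,"ry":0,"rz":0,"claw":-1},{"x":-0.22,"y":-1,"z":0,"rx":0,"ry":0,"rz":0,"claw":-1},{"x":-0.22,"y":-0.4,"z":0,"rx":0,"ry":0,"rz":0,"claw":-1},{"x":0,"y":0,"z":0,"rx":0,"ry":0,"rz":0,"claw":-1}]'
python3 -m crank '[{"x":0,"y":0,"z":0,"rx":0,"ry":0,"rz":0,"claw":-1},{"x":0,"y":0,"z":0,"rx":0,"ry":0,"rz":0,"claw":-1}]'
python3 -c "
from h import *
d=snap('wrist','w4')"
```

```text
time: 12.35
ee_pos: [0.5086, -0.1507, 0.1888]
orientation: [1.0, 0.029, -0.002, -0.001]
force: [0.7, 0.2, -3.4]
finger_gap: 0.0441
gripper_force: 82.7
time: 13.15
ee_pos: [0.4703, -0.3104, 0.1894]
orientation: [1.0, 0.028, -0.002, -0.001]
force: [-0.7, 0.4, -3.6]
finger_gap: 0.0444
gripper_force: 82.9
time: 13.35
ee_pos: [0.4719, -0.3089, 0.1907]
orientation: [1.0, 0.03, -0.0, -0.001]
force: [0.9, 0.5, -3.7]
finger_gap: 0.0444
gripper_force: 82.9
```

View pics/w4.png

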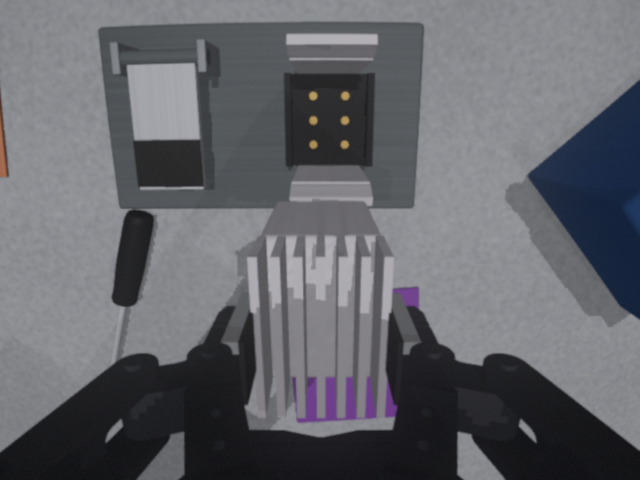

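The wrist view shows the contact plate centred on its gold pads at (329,120). The cheek top edges are at rows 35 (far) and 203 (near), and the black paddle pad spans columns 134–204, rows 139–188.

```bash
python3 - <<'E'
from h import *
d=load('w4')
for n,u,v,z in [('pads c',329,120,.038),('cheek far L',287,35,.118),('cheek far R',377,36,.118),('near L',290,202,.118),('near R',372,203,.118),('pad a',136,140,.056),('pad b',201,139,.056),('pad c',203,187,.056),('pad d',140,188,.056),('base tl',100,28,.014),('base tr',423,24,.014),('base br',413,207,.014),('base bl',120,208,.014),
 ('mod l',249,255,.240),('mod r',391,255,.240),('mod far',322,236,.24)]: print(n,w(d,u,v,z).round(4))
print(w(d,180,160).round(4),w(d,329,110).round(4))
E
```

```text
pads c [ 0.5397 -0.3122  0.038 ]
cheek far L [ 0.5855 -0.2848  0.118 ]
cheek far R [ 0.588  -0.3339  0.118 ]
near L [ 0.4923 -0.2902  0.118 ]
near R [ 0.4946 -0.3396  0.118 ]
pad a [ 0.5187 -0.1708  0.056 ]
pad b [ 0.5216 -0.2195  0.056 ]
pad c [ 0.4861 -0.2204  0.056 ]
pad d [ 0.4828 -0.1718  0.056 ]
base tl [ 0.6022 -0.1265  0.014 ]
base tr [ 0.6171 -0.3811  0.014 ]
base br [ 0.4709 -0.39    0.014 ]
base bl [ 0.4552 -0.134   0.014 ]
mod l [ 0.502  -0.2858  0.24  ]
mod r [ 0.5046 -0.33    0.24  ]
mod far [ 0.5096 -0.3082  0.24  ]
[ 0.5055 -0.2034  0.0556] [ 0.547  -0.3117  0.0381]
```

```bash
python3 - <<'E'
from h import *
d=load('w4')
for v in (215,228,234,240,246,252,258,264,275): print(v,[w(d,u,v).round(3).tolist() for u in (252,298,322,386)])
E
```

```text
215 [[0.451, -0.249, -0.001], [0.502, -0.298, 0.185], [0.503, -0.309, 0.187], [0.459, -0.37, 0.001]]
228 [[0.44, -0.249, 0.001], [0.502, -0.299, 0.207], [0.502, -0.309, 0.206], [0.447, -0.371, -0.0]]
234 [[0.433, -0.249, -0.001], [0.502, -0.3, 0.214], [0.502, -0.309, 0.214], [0.441, -0.372, 0.0]]
240 [[0.428, -0.249, -0.0], [0.502, -0.3, 0.222], [0.503, -0.309, 0.223], [0.435, -0.372, -0.0]]
246 [[0.422, -0.249, -0.001], [0.502, -0.301, 0.229], [0.502, -0.309, 0.228], [0.504, -0.33, 0.229]]
252 [[0.501, -0.286, 0.235], [0.502, -0.301, 0.235], [0.502, -0.309, 0.235], [0.504, -0.329, 0.236]]
258 [[0.501, -0.287, 0.239], [0.502, -0.301, 0.24], [0.502, -0.309, 0.24], [0.503, -0.329, 0.239]]
264 [[0.499, -0.287, 0.239], [0.5, -0.301, 0.24], [0.501, -0.309, 0.24], [0.502, -0.329, 0.24]]
275 [[0.495, -0.287, 0.239], [0.496, -0.301, 0.239], [0.497, -0.309, 0.24], [0.498, -0.329, 0.24]]
```

The depth data puts the held module's far face at x 0.502, vertical, so its centre is at (0.471, -0.308) with the top at 0.240 as expected. I'll move over the seat.

```bash
python3 -m crank '[{"x":0.7,"y":-0.04,"z":0,"rx":0,"ry":0,"rz":0,"claw":-1},{"x":1,"y":-0.06,"z":0,"rx":0,"ry":0,"rz":0,"claw":-1},{"x":0.7,"y":-0.06,"z":0,"rx":0,"ry":0,"rz":0,"claw":-1},{"x":0.36,"y":0,"z":0,"rx":0,"ry":0,"rz":0,"claw":-1},{"x":0,"y":0,"z":0,"rx":0,"ry":0,"rz":0,"claw":-1},{"x":0,"y":0,"z":0,"rx":0,"ry":0,"rz":0,"claw":-1}]'
python3 -m crank '[{"x":0,"y":0,"z":-0.4,"rx":0,"ry":0,"rz":0,"claw":-1},{"x":0,"y":0,"z":-0.6,"rx":0,"ry":0,"rz":0,"claw":-1},{"x":0,"y":0,"z":-0.3,"rx":0,"ry":0,"rz":0,"claw":-1},{"x":0,"y":0,"z":0,"rx":0,"ry":0,"rz":0,"claw":-1},{"x":0,"y":0,"z":0,"rx":0,"ry":0,"rz":0,"claw":-1}]'
```

```text
time: 14.0
ee_pos: [0.5401, -0.3135, 0.1909]
orientation: [1.0, 0.03, -0.001, -0.0]
force: [-0.4, 0.5, -4.2]
finger_gap: 0.044
gripper_force: 82.9
time: 14.5
ee_pos: [0.5407, -0.3143, 0.1588]
orientation: [1.0, 0.029, 0.0, 0.0]
force: [0.2, -0.5, -3.6]
finger_gap: 0.0445
gripper_force: 82.9
```

```bash
python3 -m crank '[{"x":0,"y":0.04,"z":-0.4,"rx":0,"ry":0,"rz":0,"claw":-1},{"x":0,"y":0,"z":-0.6,"rx":0,"ry":0,"rz":0,"claw":-1},{"x":0,"y":0,"z":-0.6,"rx":0,"ry":0,"rz":0,"claw":-1},{"x":0,"y":0,"z":-0.6,"rx":0,"ry":0,"rz":0,"claw":-1},{"x":0,"y":0,"z":-0.6,"rx":0,"ry":0,"rz":0,"claw":-1},{"x":0,"y":0,"z":-0.3,"rx":0,"ry":0,"rz":0,"claw":-1},{"x":0,"y":0,"z":0,"rx":0,"ry":0,"rz":0,"claw":-1}]'
python3 -m crank '[{"x":0,"y":0,"z":-0.1,"rx":0,"ry":0,"rz":0,"claw":-1},{"x":0,"y":0,"z":-0.1,"rx":0,"ry":0,"rz":0,"claw":-1},{"x":0,"y":0,"z":-0.1,"rx":0,"ry":0,"rz":0,"claw":-1},{"x":0,"y":0,"z":0,"rx":0,"ry":0,"rz":0,"claw":-1}]' 100
```

```text
time: 15.2
ee_pos: [0.5402, -0.3127, 0.0799]
orientation: [1.0, 0.029, -0.001, -0.001]
force: [0.4, 0.1, -3.3]
finger_gap: 0.0443
gripper_force: 82.9
time: 15.6
ee_pos: [0.5412, -0.3134, 0.0741]
orientation: [1.0, 0.029, 0.001, 0.0]
force: [0.5, -0.6, -3.8]
finger_gap: 0.0438
gripper_force: 109.0
```

```bash
python3 -m crank '[{"x":0,"y":0,"z":-0.12,"rx":0,"ry":0,"rz":0,"claw":-1},{"x":0,"y":0,"z":-0.12,"rx":0,"ry":0,"rz":0,"claw":-1},{"x":0,"y":0,"z":-0.12,"rx":0,"ry":0,"rz":0,"claw":-1},{"x":0,"y":0,"z":0,"rx":0,"ry":0,"rz":0,"claw":-1},{"x":0,"y":0,"z":0,"rx":0,"ry":0,"rz":0,"claw":-1}]'
python3 -m crank '[{"x":0,"y":0,"z":-0.12,"rx":0,"ry":0,"rz":0,"claw":-1},{"x":0,"y":0,"z":0,"rx":0,"ry":0,"rz":0,"claw":-1},{"x":0,"y":0,"z":0,"rx":0,"ry":0,"rz":0,"claw":-1}]'
```

```text
time: 16.1
ee_pos: [0.5413, -0.3134, 0.0662]
orientation: [1.0, 0.029, 0.001, 0.001]
force: [-0.9, 1.2, 6.9]
finger_gap: 0.0439
gripper_force: 110.3
time: 16.4
ee_pos: [0.5413, -0.3135, 0.0635]
orientation: [1.0, 0.029, 0.001, 0.001]
force: [-3.3, 0.8, 10.1]
finger_gap: 0.0441
gripper_force: 110.5
```

```bash
python3 -m crank '[{"x":0,"y":0,"z":-0.1,"rx":0,"ry":0,"rz":0,"claw":-1},{"x":0,"y":0,"z":0,"rx":0,"ry":0,"rz":0,"claw":-1},{"x":0,"y":0,"z":0,"rx":0,"ry":0,"rz":0,"claw":-1}]'
python3 -m crank '[{"x":0,"y":0,"z":-0.08,"rx":0,"ry":0,"rz":0,"claw":-1},{"x":0,"y":0,"z":0,"rx":0,"ry":0,"rz":0,"claw":-1},{"x":0,"y":0,"z":0,"rx":0,"ry":0,"rz":0,"claw":-1},{"x":0,"y":0,"z":0,"rx":0,"ry":0,"rz":0,"claw":-1}]'
```

```text
time: 16.7
ee_pos: [0.5414, -0.3135, 0.0619]
orientation: [1.0, 0.029, 0.001, 0.001]
force: [-3.5, 1.4, 14.1]
finger_gap: 0.0443
gripper_force: 110.9
time: 17.1
ee_pos: [0.5415, -0.3135, 0.0619]
orientation: [1.0, 0.029, 0.002, 0.001]
force: [-5.2, 2.9, 22.3]
finger_gap: 0.0438
gripper_force: 112.2
```

The TCP stalls at 0.0619 while the force climbs, so the plate has bottomed. One small extra push and a hold, then I'll ease back up and release.

```bash
python3 -m crank '[{"x":0,"y":0,"z":-0.06,"rx":0,"ry":0,"rz":0,"claw":-1},{"x":0,"y":0,"z":0,"rx":0,"ry":0,"rz":0,"claw":-1},{"x":0,"y":0,"z":0,"rx":0,"ry":0,"rz":0,"claw":-1},{"x":0,"y":0,"z":0,"rx":0,"ry":0,"rz":0,"claw":-1}]'
python3 -m crank '[{"x":0,"y":0,"z":0.15,"rx":0,"ry":0,"rz":0,"claw":-1},{"x":0,"y":0,"z":0.15,"rx":0,"ry":0,"rz":0,"claw":-1},{"x":0,"y":0,"z":0.15,"rx":0,"ry":0,"rz":0,"claw":-1},{"x":0,"y":0,"z":0.1,"rx":0,"ry":0,"rz":0,"claw":-1},{"x":0,"y":0,"z":0.05,"rx":0,"ry":0,"rz":0,"claw":-1},{"x":0,"y":0,"z":0,"rx":0,"ry":0,"rz":0,"claw":-1},{"x":0,"y":0,"z":0,"rx":0,"ry":0,"rz":0,"claw":-1}]'
```

```text
time: 17.5
ee_pos: [0.5416, -0.3135, 0.0618]
orientation: [1.0, 0.029, 0.002, 0.001]
force: [-8.1, 3.3, 30.1]
finger_gap: 0.0435
gripper_force: 113.2
time: 18.2
ee_pos: [0.5412, -0.3134, 0.0708]
orientation: [1.0, 0.029, 0.0, 0.0]
force: [-0.0, 0.2, 4.4]
finger_gap: 0.044
gripper_force: 109.9
```

```bash
python3 -m crank '[{"x":0,"y":0,"z":0.08,"rx":0,"ry":0,"rz":0,"claw":-1},{"x":0,"y":0,"z":0,"rx":0,"ry":0,"rz":0,"claw":-1},{"x":0,"y":0,"z":0,"rx":0,"ry":0,"rz":0,"claw":-1}]'
python3 -m crank '[{"x":0,"y":0,"z":0,"rx":0,"ry":0,"rz":0,"claw":0},{"x":0,"y":0,"z":0,"rx":0,"ry":0,"rz":0,"claw":0.3},{"x":0,"y":0,"z":0,"rx":0,"ry":0,"rz":0,"claw":0.6},{"x":0,"y":0,"z":0,"rx":0,"ry":0,"rz":0,"claw":1},{"x":0,"y":0,"z":0,"rx":0,"ry":0,"rz":0,"claw":1},{"x":0,"y":0,"z":0,"rx":0,"ry":0,"rz":0,"claw":1},{"x":0,"y":0,"z":0,"rx":0,"ry":0,"rz":0,"claw":1}]'
python3 -m crank '[{"x":0,"y":0,"z":0.3,"rx":0,"ry":0,"rz":0,"claw":1},{"x":0,"y":0,"z":0.6,"rx":0,"ry":0,"rz":0,"claw":1},{"x":0,"y":0,"z":1,"rx":0,"ry":0,"rz":0,"claw":1},{"x":0,"y":0,"z":1,"rx":0,"ry":0,"rz":0,"claw":1},{"x":0,"y":0,"z":1,"rx":0,"ry":0,"rz":0,"claw":1},{"x":0,"y":0,"z":0.7,"rx":0,"ry":0,"rz":0,"claw":1},{"x":0,"y":0,"z":0,"rx":0,"ry":0,"rz":0,"claw":1},{"x":0,"y":0,"z":0,"rx":0,"ry":0,"rz":0,"claw":1}]'
```

```text
time: 18.5
ee_pos: [0.5412, -0.3134, 0.0726]
orientation: [1.0, 0.029, 0.0, 0.0]
force: [0.2, -0.3, 2.6]
finger_gap: 0.0437
gripper_force: 109.8
time: 19.2
ee_pos: [0.5407, -0.3131, 0.0726]
orientation: [1.0, 0.029, -0.0, 0.0]
force: [-0.3, 0.1, -0.0]
finger_gap: 0.0852
gripper_force: 0.0
time: 20.0
ee_pos: [0.5407, -0.313, 0.1877]
orientation: [1.0, 0.029, 0.0, 0.0]
force: [1.2, 0.5, 0.1]
finger_gap: 0.0852
gripper_force: 0.0
```

```bash
python3 -m crank '[{"x":-0.3,"y":0.8,"z":0,"rx":0,"ry":0,"rz":0,"claw":-1},{"x":-0.3,"y":1,"z":0,"rx":0,"ry":0,"rz":0,"claw":-1},{"x":-0.3,"y":1,"z":0,"rx":0,"ry":0,"rz":0,"claw":-1},{"x":-0.3,"y":1,"z":0,"rx":0,"ry":0,"rz":0,"claw":-1},{"x":-0.32,"y":0.9,"z":0,"rx":0,"ry":0,"rz":0,"claw":-1},{"x":0,"y":0,"z":-0.6,"rx":0,"ry":0,"rz":0,"claw":-1},{"x":0,"y":0,"z":-1,"rx":0,"ry":0,"rz":0,"claw":-1},{"x":0,"y":0,"z":-1,"rx":0,"ry":0,"rz":0,"claw":-1}]' 30
python3 -m crank '[{"x":0,"y":0,"z":-1,"rx":0,"ry":0,"rz":0,"claw":-1},{"x":0,"y":0,"z":-0.8,"rx":0,"ry":0,"rz":0,"claw":-1},{"x":0,"y":0,"z":0,"rx":0,"ry":0,"rz":0,"claw":-1},{"x":0,"y":0,"z":0,"rx":0,"ry":0,"rz":0,"claw":-1}]'
python3 -c "
from h import *
d=snap('scene','a4')['pixels'][:,:,::-1];e=snap('side','b4')['pixels'][:,:,::-1]
c=lambda im,x,y,wd:cv2.resize(im[y:y+wd,x:x+wd],(400,400),interpolation=cv2.INTER_CUBIC)
cv2.imwrite('pics/c4.png',np.hstack([c(d,120,230,180),c(e,330,220,160)]))"
```

```text
time: 20.8
ee_pos: [0.502, -0.195, 0.1209]
orientation: [1.0, 0.03, -0.001, -0.0]
force: [0.4, -0.1, -1.0]
finger_gap: 0.0
gripper_force: 0.0
time: 21.2
ee_pos: [0.5023, -0.1955, 0.077]
orientation: [1.0, 0.029, -0.001, -0.0]
force: [-0.4, -0.3, 0.7]
finger_gap: 0.0002
gripper_force: 0.0
```

View pics/c4.png

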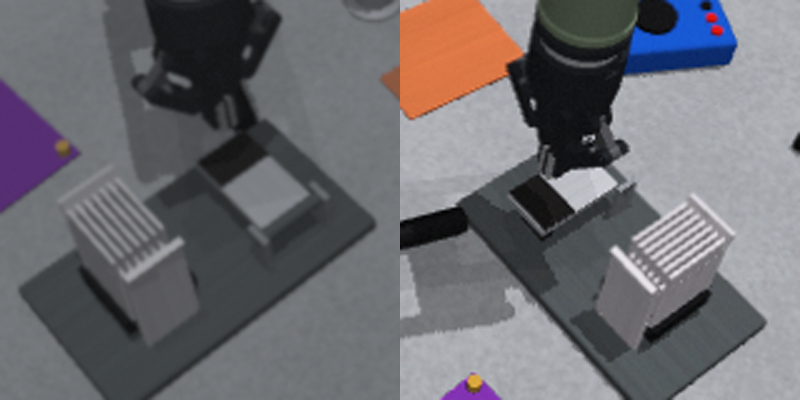

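The module stands upright between the cheeks ((125,260) left, (660,270) right), and the shut fingers are above the pad. Now I'll press the paddle.

```bash
python3 -m crank '[{"x":0,"y":0,"z":-0.4,"rx":0,"ry":0,"rz":0,"claw":-1},{"x":0,"y":0,"z":-0.4,"rx":0,"ry":0,"rz":0,"claw":-1},{"x":0,"y":0,"z":-0.3,"rx":0,"ry":0,"rz":0,"claw":-1},{"x":0,"y":0,"z":-0.3,"rx":0,"ry":0,"rz":0,"claw":-1},{"x":0,"y":0,"z":-0.2,"rx":0,"ry":0,"rz":0,"claw":-1},{"x":0,"y":0,"z":0,"rx":0,"ry":0,"rz":0,"claw":-1},{"x":0,"y":0,"z":0,"rx":0,"ry":0,"rz":0,"claw":-1}]'
python3 -m crank '[{"x":0,"y":0,"z":-0.12,"rx":0,"ry":0,"rz":0,"claw":-1},{"x":0,"y":0,"z":0,"rx":0,"ry":0,"rz":0,"claw":-1},{"x":0,"y":0,"z":0,"rx":0,"ry":0,"rz":0,"claw":-1}]'
```

```text
time: 22.0
ee_pos: [0.5029, -0.1957, 0.0376]
orientation: [1.0, 0.029, 0.0, 0.0]
force: [0.9, 0.0, 0.4]
finger_gap: -0.0004
gripper_force: 0.0
time: 22.3
ee_pos: [0.5029, -0.1957, 0.0347]
orientation: [1.0, 0.029, 0.0, 0.0]
force: [-1.2, 0.7, 0.3]
finger_gap: -0.0001
gripper_force: 0.0
```

No reaction force at all, which is unexpected. I'll look before pushing further.

```bash
python3 -c "
from h import *
d=snap('scene','a5')['pixels'][:,:,::-1];e=snap('side','b5')['pixels'][:,:,::-1]
print(state()['force'],state()['ee_pos'])
c=lambda im,x,y,wd:cv2.resize(im[y:y+wd,x:x+wd],(400,400),interpolation=cv2.INTER_CUBIC)
cv2.imwrite('pics/c5.png',np.hstack([c(d,190,250,100),c(e,350,250,90)]))"
```

```text
[-0.49071931 -0.40716299  0.82900006] [ 0.50289384 -0.19567694  0.03477611]
```

View pics/c5.png

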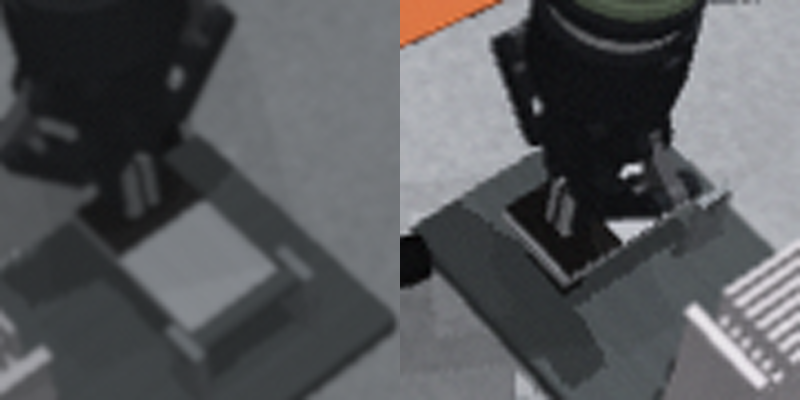

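The fingertips are at the middle of the pad ((140,200) left, (562,215) right). I'll get the paddle's actual heights from depth.

```bash
python3 - <<'E'
from h import *
d=load('a5');e=load('b5')
for x,y in [(95,210),(120,232),(190,210),(150,255),(200,250),(230,290),(260,265)]: print(w(d,190+x/4,250+y/4).round(4))
for x,y in [(525,215),(545,245),(580,265),(590,225),(600,250)]: print('s',w(e,350+(x-400)*.225,250+y*.225).round(4))
E
```

```text
[ 0.4953 -0.2096  0.0548]
[ 0.5107 -0.2065  0.0513]
[ 0.5197 -0.174   0.0496]
[ 0.5298 -0.2029  0.051 ]
[ 0.5441 -0.1849  0.0544]
[ 0.5686 -0.186   0.0513]
[ 0.5671 -0.1682  0.0529]
s [ 0.4892 -0.1792  0.0543]
s [ 0.4866 -0.1995  0.0552]
s [ 0.495  -0.2177  0.0542]
s [ 0.5051 -0.209   0.0707]
s [ 0.5091 -0.2157  0.0538]
```

```bash
python3 - <<'E'
from h import *
d=load('a5');e=load('b5')
for x,y in [(135,190),(140,205),(140,213),(140,218),(155,190)]: print(w(d,190+x/4,250+y/4).round(4))
for x,y in [(556,200),(565,225),(566,234),(566,240)]: print('s',w(e,350+(x-400)*.225,250+y*.225).round(4))
print(w(d,225,304.3,.056),w(d,225,304.3,.035),w(e,350+166*.225,250+237*.225,.056),w(e,350+166*.225,250+237*.225,.035))
print({k:v for k,v in state().items() if k in('qpos','joint_torque')})
E
python3 -m crank '[{"x":0,"y":0,"z":-0.12,"rx":0,"ry":0,"rz":0,"claw":-1},{"x":0,"y":0,"z":-0.04,"rx":0,"ry":0,"rz":0,"claw":-1},{"x":0,"y":0,"z":0,"rx":0,"ry":0,"rz":0,"claw":-1}]'
```

```text
[ 0.5176 -0.1982  0.0834]
[ 0.5141 -0.1956  0.0662]
[ 0.5104 -0.1947  0.0554]
[ 0.5111 -0.1955  0.053 ]
[ 0.517  -0.1883  0.0743]
s [ 0.4915 -0.1959  0.0866]
s [ 0.4931 -0.2038  0.0734]
s [ 0.4956 -0.2035  0.0631]
s [ 0.4964 -0.2036  0.0573]
[ 0.5127558  -0.19620334  0.056     ] [ 0.49835183 -0.18954297  0.035     ] [ 0.49811228 -0.20157297  0.056     ] [ 0.50873344 -0.1918005   0.035     ]
{'qpos': array([-3.92320481e-01,  4.29163411e-01,  1.87433455e+00, -1.44030131e-04,
        8.37758057e-01,  1.11968858e+00]), 'joint_torque': array([-3.55077609e-04, -4.15909266e+01, -1.76451516e+01,  6.13184170e-06,
        6.72320311e-04,  8.86745312e-06])}
time: 22.7
ee_pos: [0.5026, -0.1956, 0.0304]
orientation: [1.0, 0.029, -0.0, -0.0]
force: [-0.4, -0.4, -0.1]
finger_gap: 0.0
gripper_force: 0.0
```

```bash
python3 - <<'E'
from h import *
for n in ('a4','b4'):
    d=load(n); pts=[]
    for v in range(200,340):
        for u in range(190,430):
            if d['depth'][v,u]>0:
                p=w(d,u,v)
                if abs(p[0]-.5025)<.014 and abs(p[1]+.1955)<.02 and p[2]>.06: pts.append(p[2])
    print(n,len(pts),np.sort(pts)[:8].round(4))
for n in ('a5','b5'):
    d=load(n)
    P=np.array([w(d,u,v) for v in range(270,340) for u in range(195,250)]) if n=='a5' else np.array([w(d,u,v) for v in range(280,320) for u in range(370,430)])
    m=(P[:,0]>.478)&(P[:,0]<.57)&(P[:,1]>-.222)&(P[:,1]<-.168)&(P[:,2]<.062)&(P[:,2]>.02)
    for a in np.arange(.48,.57,.015):
        q=P[m&(P[:,0]>=a)&(P[:,0]<a+.015)]; print(n,a.round(3),len(q),np.median(q[:,2]).round(4) if len(q) else '')
E
```

```text
a4 421 [0.1035 0.1047 0.1051 0.1061 0.1065 0.1069 0.1077 0.1078]
b4 270 [0.107  0.1071 0.1102 0.1104 0.1106 0.111  0.1114 0.1114]
a5 0.48 42 0.0539
a5 0.495 114 0.054
a5 0.51 199 0.0538
a5 0.525 191 0.0521
a5 0.54 181 0.0522
a5 0.555 151 0.0522
b5 0.48 157 0.0544
b5 0.495 82 0.0551
b5 0.51 47 0.0541
b5 0.525 28 0.0526
b5 0.54 18 0.0537
b5 0.555 28 0.049
```

Depth shows the shut fingertips sit about 24 mm above the reported TCP, so they have only just reached the pad. I'll keep lowering, watching the force.

```bash
python3 -m crank '[{"x":0,"y":0,"z":-0.16,"rx":0,"ry":0,"rz":0,"claw":-1},{"x":0,"y":0,"z":-0.16,"rx":0,"ry":0,"rz":0,"claw":-1},{"x":0,"y":0,"z":0,"rx":0,"ry":0,"rz":0,"claw":-1},{"x":0,"y":0,"z":0,"rx":0,"ry":0,"rz":0,"claw":-1}]'
```

```text
time: 23.1
ee_pos: [0.503, -0.1958, 0.0229]
orientation: [1.0, 0.029, 0.0, 0.0]
force: [-1.4, 0.3, 5.2]
finger_gap: -0.0
gripper_force: 2.7
```

Contact now shows 5 N. Continuing.

```bash
python3 -m crank '[{"x":0,"y":0,"z":-0.2,"rx":0,"ry":0,"rz":0,"claw":-1},{"x":0,"y":0,"z":-0.16,"rx":0,"ry":0,"rz":0,"claw":-1},{"x":0,"y":0,"z":0,"rx":0,"ry":0,"rz":0,"claw":-1},{"x":0,"y":0,"z":0,"rx":0,"ry":0,"rz":0,"claw":-1}]'
python3 -m crank '[{"x":0,"y":0,"z":-0.12,"rx":0,"ry":0,"rz":0,"claw":-1},{"x":0,"y":0,"z":0,"rx":0,"ry":0,"rz":0,"claw":-1},{"x":0,"y":0,"z":0,"rx":0,"ry":0,"rz":0,"claw":-1}]'
```

```text
time: 23.5
ee_pos: [0.5034, -0.1958, 0.0144]
orientation: [1.0, 0.029, 0.001, 0.0]
force: [-2.2, 0.7, 6.4]
finger_gap: -0.0003
gripper_force: 4.1
time: 23.8
ee_pos: [0.5038, -0.1959, 0.0118]
orientation: [1.0, 0.029, 0.001, 0.0]
force: [-0.2, 1.2, 8.5]
finger_gap: 0.0002
gripper_force: 4.5
```

```bash
python3 -m crank '[{"x":0,"y":0,"z":-0.1,"rx":0,"ry":0,"rz":0,"claw":-1},{"x":0,"y":0,"z":-0.08,"rx":0,"ry":0,"rz":0,"claw":-1},{"x":0,"y":0,"z":0,"rx":0,"ry":0,"rz":0,"claw":-1},{"x":0,"y":0,"z":0,"rx":0,"ry":0,"rz":0,"claw":-1}]'
```

```text
time: 24.2
ee_pos: [0.5045, -0.1959, 0.008]
orientation: [1.0, 0.029, 0.002, 0.001]
force: [-1.1, 2.5, 12.7]
finger_gap: -0.0001
gripper_force: 6.2
```

```bash
python3 -m crank '[{"x":0,"y":0,"z":-0.1,"rx":0,"ry":0,"rz":0,"claw":-1},{"x":0,"y":0,"z":0,"rx":0,"ry":0,"rz":0,"claw":-1},{"x":0,"y":0,"z":0,"rx":0,"ry":0,"rz":0,"claw":-1}]'
```

```text
time: 24.5
ee_pos: [0.5047, -0.1959, 0.0074]
orientation: [1.0, 0.029, 0.002, 0.001]
force: [-4.6, 3.5, 26.9]
finger_gap: 0.0
gripper_force: 13.5
```

Bottomed: z stalls and the force jumps to 27 N, which gives about 20 mm or more of travel. Now I'll back off, rise clear and check everything.

```bash
python3 -m crank '[{"x":0,"y":0,"z":0.2,"rx":0,"ry":0,"rz":0,"claw":-1},{"x":0,"y":0,"z":0.4,"rx":0,"ry":0,"rz":0,"claw":-1},{"x":0,"y":0,"z":0.6,"rx":0,"ry":0,"rz":0,"claw":-1},{"x":0,"y":0,"z":1,"rx":0,"ry":0,"rz":0,"claw":-1},{"x":0,"y":0,"z":1,"rx":0,"ry":0,"rz":0,"claw":-1},{"x":0,"y":0,"z":1,"rx":0,"ry":0,"rz":0,"claw":-1},{"x":0,"y":0,"z":1,"rx":0,"ry":0,"rz":0,"claw":-1},{"x":0,"y":0,"z":1,"rx":0,"ry":0,"rz":0,"claw":-1}]'
python3 -m crank '[{"x":-0.5,"y":0.5,"z":0.6,"rx":0,"ry":0,"rz":0,"claw":-1},{"x":-1,"y":1,"z":0,"rx":0,"ry":0,"rz":0,"claw":-1},{"x":-1,"y":1,"z":0,"rx":0,"ry":0,"rz":0,"claw":-1},{"x":0,"y":0,"z":0,"rx":0,"ry":0,"rz":0,"claw":-1},{"x":0,"y":0,"z":0,"rx":0,"ry":0,"rz":0,"claw":-1},{"x":0,"y":0,"z":0,"rx":0,"ry":0,"rz":0,"claw":-1}]'
python3 - <<'E'
from h import *
for n,f,box in (('scene','a6',(120,300,230,420)),('side','b6',(340,480,240,400))):
    d=snap(n,f)
    P=np.array([w(d,u,v) for v in range(box[2],box[3]) for u in range(box[0],box[1])])
    def med(x0,x1,y0,y1,z0,z1):
        m=(P[:,0]>x0)&(P[:,0]<x1)&(P[:,1]>y0)&(P[:,1]<y1)&(P[:,2]>z0)&(P[:,2]<z1); q=P[m]; return len(q), np.median(q,0).round(4) if len(q) else '',np.percentile(q[:,2],95).round(4) if len(q) else ''
    print(n,'pad',med(.488,.516,-.212,-.18,.02,.08),'modtop',med(.518,.562,-.33,-.294,.09,.14))
E
```

```text
time: 25.3
ee_pos: [0.5025, -0.1955, 0.1592]
orientation: [1.0, 0.029, -0.0, -0.0]
force: [0.0, 0.0, 0.1]
finger_gap: -0.0004
gripper_force: 0.0
time: 25.9
ee_pos: [0.4412, -0.1337, 0.1737]
orientation: [1.0, 0.029, 0.0, 0.0]
force: [0.3, -0.8, -0.0]
finger_gap: 0.0003
gripper_force: 0.0
scene pad (210, array([ 0.5021, -0.1957,  0.0543]), np.float64(0.0566)) modtop (493, array([ 0.5409, -0.3133,  0.1187]), np.float64(0.1232))
side pad (149, array([ 0.5015, -0.1962,  0.0549]), np.float64(0.0577)) modtop (324, array([ 0.5392, -0.3137,  0.1204]), np.float64(0.1239))
```

Module top at 0.123 (expected 0.123) and pad back at 0.055 (expected 0.056), and the arm is clear.

```bash
python3 -c "
from workcell import *
print(close_job())"
```

```text
the job is handed in; nothing more can be done
None
```

The job is handed in with no verdict shown: I stood the finned module on the copper plate and let go, pressed it to the stop in the station and left it upright on the raised contact plate, then pushed the paddle to its stop; depth readings showed module and paddle back at their expected heights, but I took no final measurement of the bystanders.

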